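# Hang the basket on the under-shelf hook and push it home

### The job

Pick up the blue basket by its wooden handle and lower it gently onto the part of the rack's hook arm that sticks out in front of the board, letting go only once the hook carries it. Then push the hanging basket back along the arm until its handle is fully home against the black stop under the board, and leave it hanging there level. Do not ram the rack, tip the basket over or disturb the other things.

Things in the scene. Friction and masses are not known exactly. Their poses are not given: they have to be found in the camera images.
- basket: Blue open basket, 80 (x) x 120 (y) x 60 mm high, 0.28 to 0.46 kg, with a rigid handle over it: two flat uprights at y = +-57 mm carry a straight wooden bar along y. The opening between rim and bar is 80 mm high. Origin: centre of the underside; z up; symmetric under a half turn. It stands on the grey quartz slab (top at z = 0.02).
- basket_bar (a point): Centre of the basket's wooden handle bar, 145 mm above the basket's underside, axes as the basket's. The bar is 10 x 10 mm in section and 119 mm long along y.
- rack: Fixed shelf: wooden board 120 (x) x 260 (y) x 16 mm, underside 310 mm above the slab, on four posts 12 mm thick at x = +-52, y = +-118 mm. Origin: on the slab below the board's centre; front faces its own -x. A steel hook arm, 8 mm thick, runs level along x below it at y = 0 and sticks out in front. An upright tool does not fit below the board; one tilted about 40 degrees does.
- hook_front (a point): On the rack, x = -145, y = 0 mm: above a good spot to hang the bar on the arm's front part, 200 mm above the slab (nominal). The arm's TRUE top line lies anywhere from 185 to 215 mm above the slab, differs each time and is not reported: feel or see it. The arm does not yield to gentle loads.
- hook_tip (a point): On the rack, x = -174, y = 0 mm: the arm's front end, 212 mm above the slab (nominal). The tip turns up, ending 12 mm above the arm's top line (so 197 to 227 mm above the slab). The bar must pass over it and come down behind it.
- rack_home (a point): On the rack, x = -33, y = 0 mm: where the bar's centre is when home against the black stop (32 mm disc, front face at x = -28 mm), 27 mm behind the board's front edge (x = -60 mm), 205 mm above the slab (nominal height).
- mill: Chrome pepper mill, 160 mm tall, 58 mm across, standing behind the basket's area. Leave alone. Origin: centre of its underside.
- butter: Lidded glass butter dish, 100 x 160 mm, 80 mm high. Leave alone. Origin: centre of its underside.
- trivet: Slatted wooden trivet, 160 x 142 x 20 mm. Leave alone. Origin: centre of its underside.
- silicone_lid: Olive-green round silicone lid, 136 mm across, 24 mm high. Leave alone. Origin: centre of its underside.
- oil: Green oil bottle, 60 mm across, 210 mm tall. Leave alone. Origin: centre of its underside.
- mug: White mug, 80 mm across, 90 mm tall, handle at +y. Leave alone. Origin: centre of its underside.

How it is judged:
By the outcome, as a careful person would: the job done as asked, in the order asked, and still so for the second after the job is handed in, with the robot touching nothing.
It also fails if it takes over 64 s, if anything falls off the work surface, if the arm or the gripper's body presses on something with over 40 N, if the wrist force passes 120 N, or if a joint passes its speed limit or range.

### The arm

A 6-joint arm with a two-finger parallel gripper is mounted at the origin on the work surface. World frame = base frame: x ahead of the robot, y to its left, z up, the work surface at z = 0. Lengths are in m, angles in degrees, forces in N, time in s.
With the tool pointing down it reaches from about 0.25 to 0.775 m from the base axis. Payload 8.9 kg.
Tool frame: the origin (TCP) lies at the very end of the fingers, on their centre line; the grasp point (between the pads) lies 19 mm behind it; z points along the fingers, y is the direction in which the jaws open and shut (so a half turn about z gives the same grasp; the last joint's range is limited). The gripper opens to 85 mm and grips with 20 to 120 N. Pads are 22 mm wide; open, the fingers measure 114 mm over their backs; the gripper's body (76 mm by 85 mm) begins 54 mm behind the grasp point. The pads swing forward as they close: fully open they stand 13 mm farther back than shut.
Start: joints at [-7.981, 16.656, -8.789, 64.555, 0, 82.019], TCP at [0.525, 0, 0.231] pointing down, gripper open.
Joint ranges: [-144.48, 144.48], [-52.06, 99.96], [-74.48, 78.29], [-112.23, 115.85], [-86.99, 84.42], [-180, 180]. Speed limits (degrees/s): [127.2, 127.2, 159.86, 180, 180, 180].

### API

Orientations are given as a 3x3 rotation matrix whose columns are the frame's x, y, z axes.
In Python, from bench import env gives the robot as it stands.
- The arm moves only by the shell command python3 -m creep 'ROWS'. ROWS is JSON, a list of rows, each an object with "grip": the closure, from 0 (fully open) to 1 (shut); "dp": the shift along the tool's x, y, z in m, a list of three; "turn": the turn about the tool's z in rad. In form: [{"grip": grip, "dp": [tx, ty, tz], "turn": turn}, ...]. A call has 1 to 20 rows; each row shifts and turns the commanded pose from where the row before left it, along the tool's axes as they then stand; what a row does not reach is not made up. A row lasts 1/8 s, in which the tool goes at most 62.5 mm and 10.7 degrees, less where a joint would pass 70% of its speed; a pose out of reach is approached as far as the arm can. A call with a gripper value outside its range is refused whole. The fingers move at their own pace and stop on an object; the grip force is fixed at half the most. Time passes only in rows, so rows that do not move let the fingers close. It gives the time, the measured TCP pose, the force and the opening at its end, in the units of the state.
- env.sense(): the state, without advancing time (a new reading comes with each control period).
- env.get_image(name): name is "scene" or "side" or "wrist"; returns the picture (420x560x3 uint8, blue, green, red); there is no depth.
- env.calibration(name): a dict with "fov_y" (degrees; the focal length in pixels is half the picture's height over the tangent of half this angle, whatever the lens; pixels are square), "cx", "cy" (the principal point, pixels), "k1" (the pictures are not rectified: a ray, as slopes to the right and down, at radius r is drawn at 1 + k1 r^2 times it, then the intrinsics apply), "view" (4x4, takes a point from world to camera coordinates). Camera axes: x right, y up, looking along -z (the intrinsics and any distortion apply to the point x, -y, -z); pixel columns grow to the right and rows downward; lengths in m; the calibration is good to about 2 mm. A picture is of the moment at which its call begins: read the wrist's pose just before it. calibration takes no time and is no camera call; for the wrist camera it gives the pose at the moment of the call.
- env.close_job(): hands the job in, once; it reports no verdict.
Trained networks look in the newest picture that a camera, given by its name, has taken for a name from the list of things; names that differ only in an ending like _2 or _b are one class to them, and where a whole thing is asked for, a point or a joint stands for the part that bears it (a point fixed in the world has none). Each returns a list of dicts, best first, with "p" (0 to 1); they miss things now and then, are a little off and sometimes report something else, mostly with a low value. They report only what shows in the picture. A call takes as long as a camera call.
- env.masks_of(name, camera): "region" (420x560 bool, what is visible of it) and "box" ([left, top, width, height] in pixels, round what is visible of it).
The state is a dict: "t": time; "q": joint angles; "qd": joint speeds; "tau": joint torques, N m; "eef_pos": TCP position; "eef_rot": TCP orientation; "contact_force": force on the tool from outside, world axes, zero at the start; "torque": the same for the moment, N m; "finger_gap": finger opening in m.
Only numpy, scipy, OpenCV 4.12 (cv2) and the standard library are available. Lean on these libraries where they do the work, as an engineer would, in place of code of your own. Each camera call takes 0.05 s, during which the arm holds its last target. There are 200 camera calls.

## Working session

There is one attempt and no reset: what is moved stays moved. The work goes in short steps, Python scripts to look and compute and a shell command to move; the robot and the scene stay as the last step left them, time stands still between calls to the robot, and variables do not carry over. Pictures are saved under pics/ and viewed, about 8 in all and at most 12, crops included, and the job is handed in when it is done.

```bash
mkdir -p pics; ls
python3 - <<'E'
from bench import env
import cv2, numpy as np
s=env.sense(); print(s['t'],s['eef_pos'],np.round(s['eef_rot'],3).tolist(),s['contact_force'],s['finger_gap'])
a=env.get_image('scene'); b=env.get_image('side')
cv2.imwrite('pics/a.png',a);cv2.imwrite('pics/b.png',b)
for c in('scene','side'):
  k=env.calibration(c); print(c,k['fov_y'],k['cx'],k['cy'],k['k1'],np.round(k['view'],3).tolist())
  for n in('basket','basket_bar','rack','hook_front','mill','butter','oil','mug','trivet','silicone_lid'):
    try: print(n,[(round(m['p'],2),m['box']) for m in env.masks_of(n,c)][:2])
    except Exception as e: print(n,e)
E
```

```text
pics
0.0 [5.24549862e-01 5.06972858e-05 2.30731847e-01] [[0.0, 1.0, -0.001], [1.0, -0.0, 0.0], [0.0, -0.001, -1.0]] [-0.98510444  0.49872127  0.1026739 ] 0.08539705223494991
scene 56.58304795938808 274.86397146379556 214.24833810221804 -0.021033820493682995 [[0.363, 0.932, -0.014, -0.203], [-0.531, 0.22, 0.818, 0.188], [0.765, -0.29, 0.575, -1.64], [0.0, 0.0, 0.0, 1.0]]
basket [(0.73, [178.1, 204.0, 52.8, 67.8])]
basket_bar [(0.69, [178.8, 206.4, 47.2, 63.9])]
rack [(0.57, [273.3, 146.1, 122.0, 140.4]), (0.37, [243.2, 250.0, 20.0, 57.2])]
hook_front [(0.86, [275.9, 147.3, 119.7, 142.7])]
mill [(0.7, [242.4, 251.6, 25.3, 52.3])]
butter [(0.92, [172.7, 281.3, 66.1, 56.5])]
oil [(0.97, [394.3, 179.3, 26.8, 70.6])]
mug [(0.56, [348.9, 173.9, 29.4, 25.6])]
trivet [(0.78, [98.7, 275.3, 69.6, 58.3])]
silicone_lid [(0.86, [95.8, 246.2, 48.8, 31.0])]
side 46.79262183332133 281.71671808949384 205.55220006769198 0.027419286571310493 [[-0.998, -0.069, -0.002, 0.584], [0.036, -0.536, 0.843, -0.172], [-0.059, 0.841, 0.537, -1.331], [0.0, 0.0, 0.0, 1.0]]
basket [(0.59, [286.1, 167.4, 40.8, 59.8])]
basket_bar [(0.85, [285.0, 164.8, 41.7, 59.3])]
rack [(0.87, [194.9, 140.1, 108.8, 172.8])]
hook_front [(0.55, [192.3, 143.0, 97.9, 164.0])]
mill [(0.95, [223.1, 198.9, 21.1, 27.8])]
butter []
oil [(0.76, [197.2, 283.8, 34.9, 89.2])]
mug [(0.95, [331.4, 328.8, 40.0, 66.4])]
trivet [(0.66, [252.8, 165.3, 46.2, 25.2])]
silicone_lid [(0.76, [309.7, 169.5, 36.7, 16.4])]
```

Run:
```python
import cv2
a=cv2.imread('pics/a.png')[120:350,80:440]; b=cv2.imread('pics/b.png')[100:350,150:450]
cv2.imwrite('pics/a1.png',cv2.resize(a,None,fx=2.2,fy=2.2,interpolation=2)); cv2.imwrite('pics/b1.png',cv2.resize(b,None,fx=2.4,fy=2.4,interpolation=2))
```

```text
(no output)
```

View pics/a1.png

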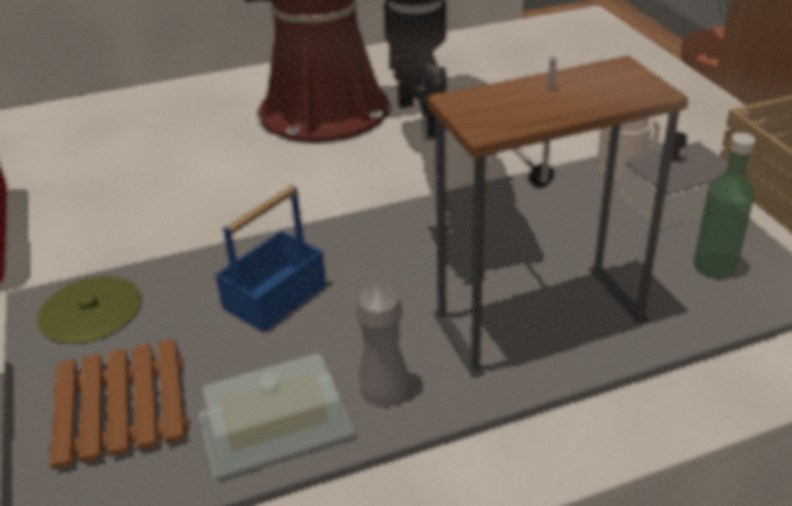

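View pics/b1.png

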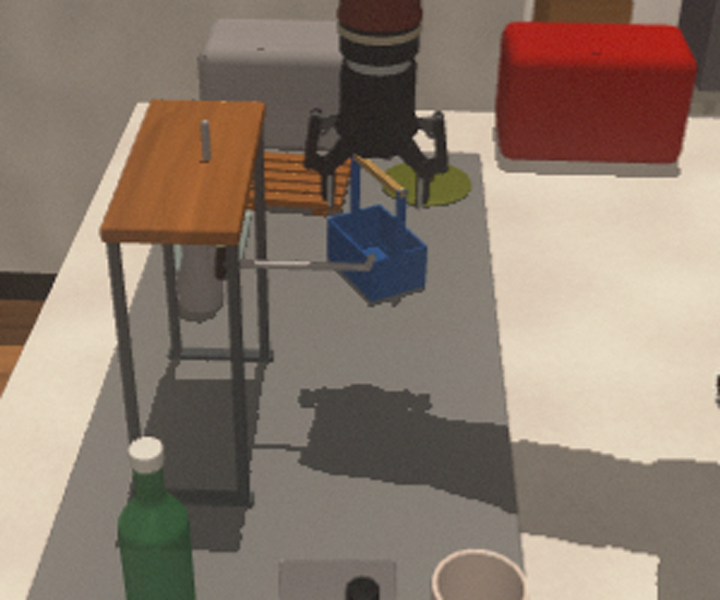

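```bash
cat > h.py <<'E'
import numpy as np
from bench import env
from scipy.optimize import least_squares
def proj(c,P,K=None):
    k=K or env.calibration(c); V=np.array(k['view']); P=np.atleast_2d(P)
    q=P@V[:3,:3].T+V[:3,3]; s=np.c_[q[:,0]/-q[:,2],-q[:,1]/-q[:,2]]
    r2=(s**2).sum(1,keepdims=True); f=210/np.tan(np.radians(k['fov_y']/2))
    return s*(1+k['k1']*r2)*f+[k['cx'],k['cy']]
def tf(p,L):
    c,s=np.cos(p[2]),np.sin(p[2]); L=np.array(L,float)
    return np.c_[p[0]+c*L[:,0]-s*L[:,1],p[1]+s*L[:,0]+c*L[:,1],L[:,2]]
A=lambda l:np.array(l)/2.2+[80,120]
B=lambda l:np.array(l)/2.4+[150,100]
E
python3 - <<'E'
from h import *
# bar
ba,bb=A([(229,229),(295,190)]),B([(357,160),(404,191)])
L=[(0,-.0595,.165),(0,.0595,.165)]
f=lambda p:np.r_[(proj('scene',tf(p,L))-ba).ravel(),(proj('side',tf(p,L))-bb).ravel()]
for y0 in(0,):
  r=least_squares(f,[.5,-.1,y0]);print('basket',r.x[:2],np.degrees(r.x[2]),np.round(r.fun,1))
C=[(-.06,-.13,.346),(-.06,.13,.346),(.06,.13,.346),(.06,-.13,.346)]
ra=A([(430,103),(632,58),(686,102),(478,150-8)])
rb=B([(265,103),(250,235),(105,233),(140,102)])
def g(p):
  return np.r_[(proj('scene',tf(p,C))-ra).ravel(),(proj('side',tf(p,C))-rb).ravel()]
r=least_squares(g,[.6,.1,0],loss='soft_l1');p=r.x;print('rack',p[:2],np.degrees(p[2]),np.round(g(p),1))
tip=B([(370,254)])
for h in(.205,.22,.235):
  print(h,'tip top z',h+.012,(proj('side',tf(p,[(-.174,0,h+.012),(-.145,0,h-.004),(-.07,0,h-.004)]))-[150,100])*2.4, 'stop scene',(proj('scene',tf(p,[(-.028,0,h-.004)]))-[80,120])*2.2)
for n,l in(('front',(-.145,0,.22)),('tip',(-.174,0,.22)),('home',(-.033,0,.22))): print(n,tf(p,[l]))
E
```

```text
basket [ 0.52142486 -0.2084115 ] 32.17945097319231 [-0.7  0.3  0.1 -2.  -1.  -1.8 -0.1  2.2]
rack [0.69407919 0.10695231] 2.9538493680871056 [-0.4 -4.4 -2.5 -3.8  2.  -4.8  0.4  0.9 -0.6 -0.3 -1.5 -0.4 -0.1 -0.
  3.1 -0.2]
0.205 tip top z 0.217 [[373.78354777 276.8863392 ]
 [344.52556125 289.89612455]
 [269.99099476 289.27662161]] stop scene [[538.90361918 189.20196908]]
0.22 tip top z 0.232 [[374.16062156 264.28382468]
 [344.69695745 277.4819453 ]
 [269.64726488 276.8701718 ]] stop scene [[539.64433465 178.89080759]]
0.235 tip top z 0.247 [[374.54337707 251.50421139]
 [344.8709235  264.89494744]
 [269.29845461 264.29116076]] stop scene [[540.39675046 168.40727365]]
front [[0.54927184 0.09948024 0.22      ]]
tip [[0.52031037 0.09798582 0.22      ]]
home [[0.66112303 0.10525177 0.22      ]]
```

```bash
python3 -m creep '[{"grip":0,"dp":[-0.04,-0.004,-0.01],"turn":0},{"grip":0,"dp":[-0.05,-0.005,-0.01],"turn":0},{"grip":0,"dp":[-0.05,-0.005,0],"turn":0},{"grip":0,"dp":[-0.046,-0.004,0],"turn":0},{"grip":0,"dp":[0,0,0],"turn":-0.14},{"grip":0,"dp":[0,0,0],"turn":-0.14},{"grip":0,"dp":[0,0,0],"turn":-0.14},{"grip":0,"dp":[0,0,0],"turn":-0.14},{"grip":0,"dp":[0,0,0],"turn":0},{"grip":0,"dp":[0,0,0],"turn":0}]'
python3 - <<'E'
from h import *
import cv2
s=env.sense();k=env.calibration('wrist');im=env.get_image('wrist');sd=env.get_image('side')
print(s['t'],s['eef_pos'],np.round(s['eef_rot'],3).tolist(),s['q'])
cv2.imwrite('pics/c.png',im);cv2.imwrite('pics/c_side.png',sd)
for n in('basket_bar','basket'):
  for m in env.masks_of(n,'wrist')[:2]: print(n,round(m['p'],2),m['box'])
import pickle;pickle.dump(k,open('kc.pkl','wb'))
p=(.5214,-.2084,np.radians(32.2)); print(proj('wrist',tf(p,[(0,-.0595,.165),(0,.0595,.165),(0,0,.165)]),k))
print(np.round(np.linalg.inv(k['view']),3).tolist())
E
```

```text
t: 2.35
eef_pos: [0.507, -0.186, 0.2513]
eef_rot: [[-0.529, 0.849, 0.0], [0.849, 0.529, -0.0], [-0.0, 0.0, -1.0]]
contact_force: [0.5, 0.3, 0.6]
finger_gap: 0.0853
2.35 [ 0.50700188 -0.18600967  0.25130269] [[-0.529, 0.849, 0.0], [0.849, 0.529, -0.0], [-0.0, 0.0, -1.0]] [-2.79050837e+01  1.77302842e+01 -4.24554869e+00  6.80240831e+01
 -3.24522588e-05  3.01850044e+01]
basket_bar 0.61 [239.9, 159.7, 82.4, 171.2]
basket 0.84 [236.8, 158.3, 85.9, 170.5]
[[278.74553208 321.47069648]
 [278.05982155 175.23545102]
 [278.42427936 252.97693728]]
[[0.849, -0.51, -0.14, 0.471], [0.529, 0.819, 0.224, -0.129], [0.0, -0.264, 0.965, 0.394], [0.0, 0.0, 0.0, 1.0]]
```

View pics/c.png

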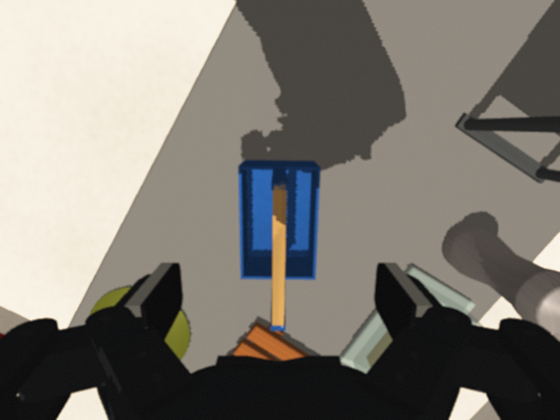

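Run:
```python
from h import *
import pickle;k=pickle.load(open('kc.pkl','rb'))
p=(.5214,-.2084,np.radians(32.2)); L=[(0,-.0595,.17),(0,.0595,.17)]
R=[(-.04,-.06,.08),(-.04,.06,.08),(.04,.06,.08),(.04,-.06,.08)]
m=np.array([(278,328),(279,184)]); mr=np.array([(241,278),(239,163),(319,163),(316,278)])
for nm,L_,M in(('bar',L,m),('rim',R,mr)):
  r=least_squares(lambda p:(proj('wrist',tf(p,L_),k)-M).ravel(),p);print(nm,r.x[:2],np.degrees(r.x[2]),np.round(r.fun,1))
```

```text
bar [ 0.52372774 -0.2120838 ] 31.584917795971446 [-0.   1.9  0.  -1.5]
rim [ 0.52302007 -0.21018724] 31.784027954485353 [ 0.1 -1.1 -1.4  0.8  1.2  1.   0.1 -1. ]
```

```bash
python3 -m creep '[{"grip":0,"dp":[-0.002,0.0005,0.035],"turn":0},{"grip":0,"dp":[0,0,0.035],"turn":0},{"grip":0,"dp":[0,0,0.03],"turn":0},{"grip":0,"dp":[0,0,0],"turn":0},{"grip":0.5,"dp":[0,0,0],"turn":0},{"grip":1,"dp":[0,0,0],"turn":0},{"grip":1,"dp":[0,0,0],"turn":0},{"grip":1,"dp":[0,0,0],"turn":0},{"grip":1,"dp":[0,0,0],"turn":0},{"grip":1,"dp":[0,0,0],"turn":0},{"grip":1,"dp":[0,0,0],"turn":0},{"grip":1,"dp":[0,0,0],"turn":0}]'
```

```text
t: 4.05
eef_pos: [0.5087, -0.1876, 0.1519]
eef_rot: [[-0.531, 0.847, 0.001], [0.847, 0.531, -0.001], [-0.001, 0.0, -1.0]]
contact_force: [-1.2, 0.0, 5.5]
finger_gap: 0.0084
```

```bash
python3 -m creep '[{"grip":1,"dp":[0,0,-0.008],"turn":0},{"grip":1,"dp":[0,0,-0.02],"turn":0},{"grip":1,"dp":[0,0,-0.03],"turn":0},{"grip":1,"dp":[0,0,-0.03],"turn":0},{"grip":1,"dp":[0,0,-0.02],"turn":0},{"grip":1,"dp":[0,0,0],"turn":0.1},{"grip":1,"dp":[0,0,0],"turn":0.1},{"grip":1,"dp":[0,0,0],"turn":0.1},{"grip":1,"dp":[0,0,0],"turn":0.1},{"grip":1,"dp":[0,0,0],"turn":0.103},{"grip":1,"dp":[0.02,-0.02,0],"turn":0},{"grip":1,"dp":[0.035,-0.012,0],"turn":0},{"grip":1,"dp":[0.045,0,0],"turn":0},{"grip":1,"dp":[0.05,0,0],"turn":0},{"grip":1,"dp":[0.05,0,0],"turn":0},{"grip":1,"dp":[0.05,0,0],"turn":0},{"grip":1,"dp":[0.04,0,0],"turn":0},{"grip":1,"dp":[0.022,0,0],"turn":0},{"grip":1,"dp":[0,0,0],"turn":0},{"grip":1,"dp":[0,0,0],"turn":0}]'
python3 - <<'E'
from h import *
import cv2,pickle
for i in range(6): pass
s=env.sense();k=env.calibration('wrist');im=env.get_image('wrist');sd=env.get_image('side')
print(s['t'],s['eef_pos'],np.round(s['eef_rot'],3).tolist(),s['contact_force'],s['torque'],s['finger_gap'])
pickle.dump(k,open('kd.pkl','wb'));cv2.imwrite('pics/d.png',im);cv2.imwrite('pics/d_side.png',sd)
c=np.vstack([cv2.resize(sd[100:310,150:430],(560,420),interpolation=2)])
cv2.imwrite('pics/d2.png',np.hstack([cv2.resize(im,(400,300)),cv2.resize(c,(400,300))]))
E
```

```text
t: 6.55
eef_pos: [0.4586, 0.1218, 0.2593]
eef_rot: [[-0.057, 0.998, -0.0], [0.998, 0.057, -0.0], [-0.0, -0.0, -1.0]]
contact_force: [-0.1, -0.3, -3.5]
finger_gap: 0.0084
6.55 [0.45862345 0.12183472 0.25928242] [[-0.057, 0.998, -0.0], [0.998, 0.057, -0.0], [-0.0, -0.0, -1.0]] [-0.06194615 -0.34762069 -3.49033489] [ 0.07361642  0.03087146 -0.01684116] 0.008447859637074426
```

View pics/d2.png

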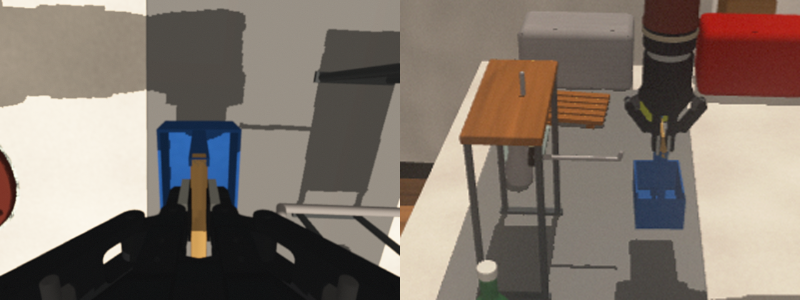

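Run:
```python
import cv2,numpy as np
a=cv2.imread('pics/d.png')[240:360,360:560]; b=cv2.imread('pics/d_side.png')[155:275,220:420]
cv2.imwrite('pics/d3.png',np.vstack([cv2.resize(x,None,fx=2.5*1.0,fy=2.5,interpolation=2) for x in(a,b)]))
```

```text
(no output)
```

View pics/d3.png

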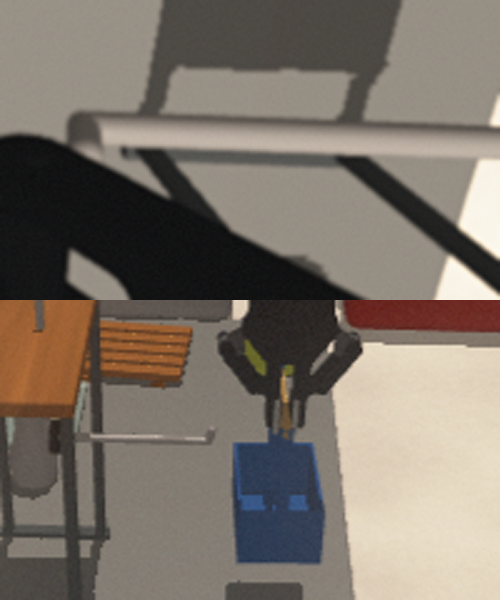

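Run:
```python
from h import *
import pickle;kd=pickle.load(open('kd.pkl','rb'))
def f(p): # p: x,y of tip,yaw,zc
  L=np.array([[t,0,0] for t in np.linspace(0,.15,31)]); W=tf([p[0],p[1],p[2]],L); W[:,2]=p[3]
  o=[]
  for c,k,pts in(('wrist',kd,[(420,292.8),(552,296.4)]),('side',None,[(260,209.8),(300,209.8)])):
    q=proj(c,W,k); i=np.argsort(q[:,0])
    o+=[np.interp(u,q[i,0],q[i,1])-v for u,v in pts]
    o.append(.5*(q[0,0]-(387 if c=='wrist' else 306)))
  return np.r_[o,(p[2]-.0515)*100]
r=least_squares(f,[.52,.098,.05,.228]);p=r.x
print('tip',p[:2],'yaw',np.degrees(p[2]),'top h',p[3]+.004,np.round(r.fun,2))
for d in(.029,.141): print(tf([p[0],p[1],p[2]],[(d,0,0)]))
```

```text
tip [0.52320804 0.09813819] yaw 2.462237905248267 top h 0.2363517817901228 [ 0.74 -0.78 -0.16 -0.38  0.13 -0.66 -0.85]
[[0.55218126 0.09938405 0.        ]]
[[0.66407786 0.10419568 0.        ]]
```

Run:
```python
from h import *
import pickle,cv2;kd=pickle.load(open('kd.pkl','rb'))
a=np.radians(3.27)
for o in(.021,.028):
  c=np.array([.4586,.1218])-o*np.array([-.057,.998])
  print(o,np.round(proj('wrist',tf([*c,a],[(-.04,.06,.188),(.04,.06,.188),(0,-.0595,.278),(0,.0595,.278)]),kd),1).tolist())
cv2.imwrite('pics/d4.png',cv2.resize(cv2.imread('pics/d.png')[150:380,200:360],None,fx=2.5,fy=2.5,interpolation=2))
```

```text
0.021 [[218.2, 169.3], [338.9, 169.4], [278.6, 437.6], [278.8, 201.1]]
0.028 [[218.7, 179.8], [338.4, 179.8], [278.6, 448.7], [278.8, 218.1]]
```

View pics/d4.png

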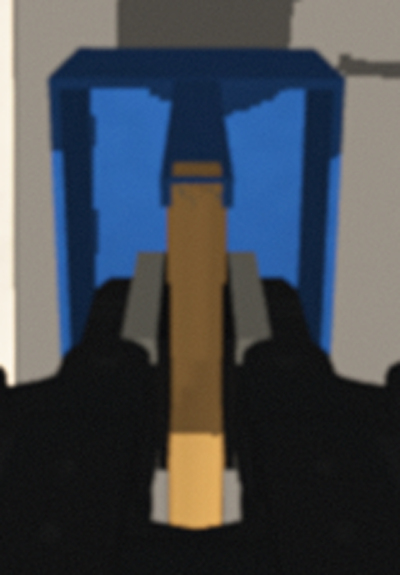

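```bash
python3 -m creep '[{"grip":1,"dp":[0.001,0.015,0],"turn":0.01},{"grip":1,"dp":[0,0.025,0],"turn":0},{"grip":1,"dp":[0,0.025,0],"turn":0},{"grip":1,"dp":[0,0.018,0],"turn":0},{"grip":1,"dp":[0,0.009,0],"turn":0},{"grip":1,"dp":[0,0,0],"turn":0},{"grip":1,"dp":[0,0,0.01],"turn":0},{"grip":1,"dp":[0,0,0.008],"turn":0},{"grip":1,"dp":[0,0,0.005],"turn":0},{"grip":1,"dp":[0,0,0],"turn":0},{"grip":1,"dp":[0,0,0],"turn":0}]'
python3 - <<'E'
from h import *
import cv2
s=env.sense();im=env.get_image('wrist');sd=env.get_image('side')
print(s['contact_force'],s['torque'],s['q'])
cv2.imwrite('pics/e.png',np.hstack([cv2.resize(im,(400,300)),cv2.resize(sd[130:250,220:380],(400,300),interpolation=2)]))
E
```

```text
t: 8.02
eef_pos: [0.5507, 0.1277, 0.2366]
eef_rot: [[-0.047, 0.999, 0.0], [0.999, 0.047, 0.0], [-0.0, 0.0, -1.0]]
contact_force: [-0.3, -0.9, -3.7]
finger_gap: 0.0086
[-0.29661913 -0.89968466 -3.7342523 ] [0.05722998 0.00467985 0.01263553] [ 5.65044588e+00  2.08976185e+01 -1.89500359e+00  6.71834029e+01
 -2.16596185e-03  9.29565224e+01]
```

View pics/e.png

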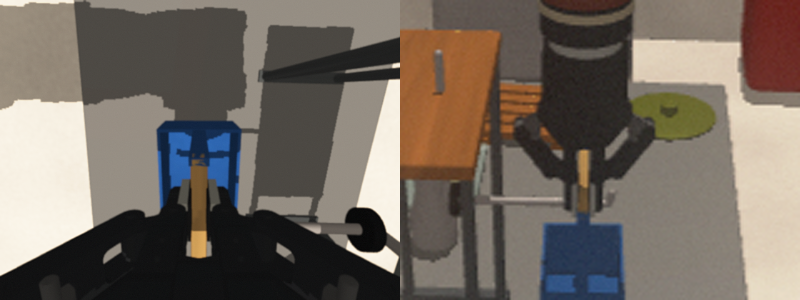

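```bash
python3 -m creep '[{"grip":1,"dp":[0,0,0.002],"turn":0},{"grip":1,"dp":[0,0,0.002],"turn":0},{"grip":1,"dp":[0,0,0.002],"turn":0},{"grip":1,"dp":[0,0,0],"turn":0}]'; python3 -m creep '[{"grip":1,"dp":[0,0,0.0015],"turn":0},{"grip":1,"dp":[0,0,0],"turn":0}]'; python3 -m creep '[{"grip":1,"dp":[0,0,0.001],"turn":0},{"grip":1,"dp":[0,0,0],"turn":0}]'
```

```text
t: 8.62
eef_pos: [0.5505, 0.1277, 0.2301]
eef_rot: [[-0.047, 0.999, -0.0], [0.999, 0.047, -0.0], [-0.0, -0.0, -1.0]]
contact_force: [0.1, -0.4, -2.2]
finger_gap: 0.0081
t: 8.88
eef_pos: [0.5505, 0.1277, 0.2287]
eef_rot: [[-0.047, 0.999, -0.0], [0.999, 0.047, -0.0], [-0.0, -0.0, -1.0]]
contact_force: [0.8, -0.5, -3.4]
finger_gap: 0.0087
t: 9.12
eef_pos: [0.5506, 0.1277, 0.2278]
eef_rot: [[-0.047, 0.999, -0.0], [0.999, 0.047, 0.0], [0.0, -0.0, -1.0]]
contact_force: [-0.3, 0.1, -3.6]
finger_gap: 0.0083
```

```bash
for i in 1 ; do :; done; python3 -m creep '[{"grip":1,"dp":[0,0,0.001],"turn":0},{"grip":1,"dp":[0,0,0],"turn":0}]' | egrep 'pos|force'; python3 -m creep '[{"grip":1,"dp":[0,0,0.001],"turn":0},{"grip":1,"dp":[0,0,0],"turn":0}]' | egrep 'pos|force';python3 -m creep '[{"grip":1,"dp":[0,0,0.001],"turn":0},{"grip":1,"dp":[0,0,0],"turn":0}]'| egrep 'pos|force'
```

```text
eef_pos: [0.5505, 0.1277, 0.2267]
contact_force: [0.3, -0.3, -3.5]
eef_pos: [0.5506, 0.1277, 0.2257]
contact_force: [1.4, -0.2, -3.4]
eef_pos: [0.5505, 0.1277, 0.2247]
contact_force: [0.3, 0.6, -3.4]
```

```bash
python3 -m creep '[{"grip":1,"dp":[0,0,0.001],"turn":0},{"grip":1,"dp":[0,0,0],"turn":0}]' | egrep 'pos|force'; python3 -m creep '[{"grip":1,"dp":[0,0,0.001],"turn":0},{"grip":1,"dp":[0,0,0],"turn":0}]' | egrep 'pos|force';python3 -m creep '[{"grip":1,"dp":[0,0,0.001],"turn":0},{"grip":1,"dp":[0,0,0],"turn":0}]'| egrep 'pos|force'
```

```text
eef_pos: [0.5507, 0.1277, 0.224]
contact_force: [-0.8, -0.1, -0.4]
eef_pos: [0.5508, 0.1278, 0.2235]
contact_force: [-2.6, 0.0, 5.4]
eef_pos: [0.5509, 0.1278, 0.223]
contact_force: [-3.2, 0.7, 9.6]
```

```bash
python3 -m creep '[{"grip":1,"dp":[0,0,-0.0015],"turn":0},{"grip":1,"dp":[0,0,0],"turn":0}]' | egrep 'pos|force'; python3 -m creep '[{"grip":0.85,"dp":[0,0,0],"turn":0},{"grip":0.8,"dp":[0,0,0],"turn":0},{"grip":0.7,"dp":[0,0,0],"turn":0},{"grip":0.6,"dp":[0,0,0],"turn":0},{"grip":0.6,"dp":[0,0,0],"turn":0},{"grip":0.6,"dp":[0,0,0],"turn":0}]'
python3 - <<'E'
from h import *
import cv2
sd=env.get_image('side');sc=env.get_image('scene')
cv2.imwrite('pics/f_scene.png',sc)
cv2.imwrite('pics/f.png',np.hstack([cv2.resize(sc[120:270,230:430],(400,300),interpolation=2),cv2.resize(sd[130:250,220:380],(400,300),interpolation=2)]))
E
```

```text
eef_pos: [0.5508, 0.1278, 0.2236]
contact_force: [-1.4, 0.6, 3.0]
t: 11.62
eef_pos: [0.5506, 0.1277, 0.2233]
eef_rot: [[-0.047, 0.999, -0.0], [0.999, 0.047, -0.0], [-0.0, -0.0, -1.0]]
contact_force: [-0.8, -0.5, 0.2]
finger_gap: 0.0341
```

View pics/f.png

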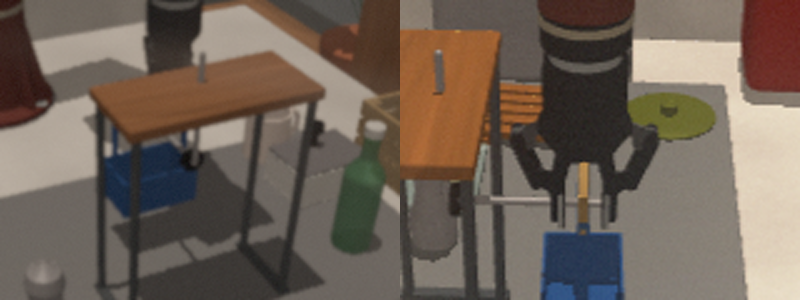

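```bash
python3 -m creep '[{"grip":0.6,"dp":[0,0,-0.01],"turn":0},{"grip":0.6,"dp":[0,0,-0.02],"turn":0},{"grip":0.6,"dp":[0,0,-0.04],"turn":0},{"grip":0.6,"dp":[0,0,-0.05],"turn":0},{"grip":0.6,"dp":[0,0,-0.05],"turn":0},{"grip":0.6,"dp":[0,0,-0.05],"turn":0},{"grip":0.6,"dp":[0,0,-0.03],"turn":0},{"grip":0.6,"dp":[0,0,0],"turn":-0.175},{"grip":0.6,"dp":[0,0,0],"turn":-0.175},{"grip":0.6,"dp":[0,0,0],"turn":-0.175},{"grip":0.6,"dp":[0,0,0],"turn":-0.175},{"grip":0.6,"dp":[0,0,0],"turn":-0.175},{"grip":0.6,"dp":[0,0,0],"turn":-0.175},{"grip":0.6,"dp":[0,0,0],"turn":-0.175},{"grip":0.6,"dp":[0,0,0],"turn":-0.175},{"grip":0.6,"dp":[0,0,0],"turn":-0.17},{"grip":0.6,"dp":[0,0,0],"turn":0}]'; python3 -c "
from bench import env; print(env.sense()['q'])"
```

```text
t: 13.85
eef_pos: [0.5505, 0.1277, 0.474]
eef_rot: [[-0.999, -0.045, 0.001], [-0.045, 0.999, 0.0], [-0.001, 0.0, -1.0]]
contact_force: [-0.3, 0.4, 0.1]
finger_gap: 0.0339
[ 5.64905283e+00  2.31424002e+01  3.70508288e+01  1.03864577e+02
 -1.01067003e-03  3.06872450e+00]
```

```bash
python3 -m creep '[{"grip":0.6,"dp":[0,-0.027,-0.03],"turn":0},{"grip":0.6,"dp":[0,0,-0.04],"turn":0},{"grip":0.6,"dp":[0,0,-0.04],"turn":0},{"grip":0.6,"dp":[0,0,-0.04],"turn":0},{"grip":0.6,"dp":[0,0,-0.04],"turn":0},{"grip":0.6,"dp":[0,0,0],"turn":0}]'; python3 -c "
from bench import env; print(env.sense()['q'])"
```

```text
t: 14.6
eef_pos: [0.5135, 0.0944, 0.5857]
eef_rot: [[-0.994, -0.046, 0.094], [-0.046, 0.999, 0.008], [-0.094, 0.004, -0.996]]
contact_force: [0.2, -0.3, -1.2]
finger_gap: 0.0341
[  2.22571125  20.25745948  51.50174254 115.83120928   0.26244795
  -0.40033106]
```

```bash
python3 -m creep '[{"grip":0.6,"dp":[0.02,0,-0.05],"turn":0},{"grip":0.6,"dp":[0.02,0,-0.05],"turn":0},{"grip":0.6,"dp":[0.02,0,-0.05],"turn":0},{"grip":0.6,"dp":[0.02,0,-0.05],"turn":0},{"grip":0.6,"dp":[0,0,0],"turn":0}]'; python3 -c "
from bench import env; print(env.sense()['q'])"
```

```text
t: 15.22
eef_pos: [0.3901, 0.0853, 0.6583]
eef_rot: [[-0.976, -0.047, 0.212], [-0.044, 0.999, 0.015], [-0.213, 0.005, -0.977]]
contact_force: [0.2, -0.1, -0.1]
finger_gap: 0.0342
[  1.3478453    3.53374114  41.63774613 115.82040596   0.56217058
  -1.22779158]
```

```bash
python3 -m creep '[{"grip":0.6,"dp":[0,0,-0.06],"turn":0},{"grip":0.6,"dp":[0,0,-0.06],"turn":0},{"grip":0.6,"dp":[0,0,-0.06],"turn":0},{"grip":0.6,"dp":[0,0,-0.06],"turn":0},{"grip":0.6,"dp":[0,0,0],"turn":0}]'; python3 -c "
from bench import env; print(env.sense()['q'])"; python3 -m creep '[{"grip":0.6,"dp":[-0.03,0,-0.05],"turn":0},{"grip":0.6,"dp":[-0.03,0,-0.05],"turn":0},{"grip":0.6,"dp":[-0.03,0,-0.05],"turn":0},{"grip":0.6,"dp":[0,0,0],"turn":0}]'; python3 -c "
from bench import env; print(env.sense()['q'])"
```

```text
t: 15.85
eef_pos: [0.3345, 0.0848, 0.72]
eef_rot: [[-0.927, -0.045, 0.373], [-0.042, 0.999, 0.017], [-0.374, 0.0, -0.928]]
contact_force: [0.1, -0.8, 0.1]
finger_gap: 0.0342
[  1.68005665  -4.91276823  42.84345596 115.80904183   0.36227127
  -0.8336091 ]
t: 16.35
eef_pos: [0.3651, 0.0884, 0.7696]
eef_rot: [[-0.873, -0.044, 0.486], [-0.039, 0.999, 0.02], [-0.487, -0.002, -0.874]]
contact_force: [0.7, -0.1, -1.0]
finger_gap: 0.0342
[ 2.48824041e+00 -2.21648209e+00  5.26909373e+01  1.15791303e+02
 -8.10090717e-02 -7.10984859e-02]
```

```bash
python3 -m creep '[{"grip":0.6,"dp":[-0.01,0,-0.06],"turn":0},{"grip":0.6,"dp":[-0.01,0,-0.06],"turn":0},{"grip":0.6,"dp":[-0.01,0,-0.06],"turn":0},{"grip":0.6,"dp":[-0.01,0,-0.06],"turn":0},{"grip":0.6,"dp":[-0.01,0,-0.06],"turn":0},{"grip":0.6,"dp":[0,0,0],"turn":0}]'; python3 -c "
from bench import env; print(env.sense()['q'])"
```

```text
t: 17.1
eef_pos: [0.265, 0.0925, 0.8464]
eef_rot: [[-0.74, -0.045, 0.671], [-0.035, 0.999, 0.029], [-0.672, -0.002, -0.741]]
contact_force: [0.1, 0.2, -1.2]
finger_gap: 0.0343
[ 10.627589   -12.27625936  55.45063177 115.81495385  -5.47009833
   5.88117436]
```

```bash
python3 -m creep '[{"grip":0.6,"dp":[-0.02,0,-0.06],"turn":0},{"grip":0.6,"dp":[-0.02,0,-0.06],"turn":0},{"grip":0.6,"dp":[0,0,0],"turn":0}]'
python3 - <<'E'
from h import *
import cv2
sd=env.get_image('side');print(env.sense()['q']);cv2.imwrite('pics/g_side.png',sd)
cv2.imwrite('pics/g.png',cv2.resize(sd[120:280,180:400],(770,560),interpolation=2))
E
```

```text
t: 17.48
eef_pos: [0.2566, 0.1054, 0.9605]
eef_rot: [[-0.506, -0.104, 0.856], [-0.042, 0.994, 0.096], [-0.861, 0.012, -0.508]]
contact_force: [0.3, -0.9, -1.2]
finger_gap: 0.0341
[ -3.29082008 -11.50461386  72.99259031 115.79858238   8.32490979
  -4.13173573]
```

View pics/g.png

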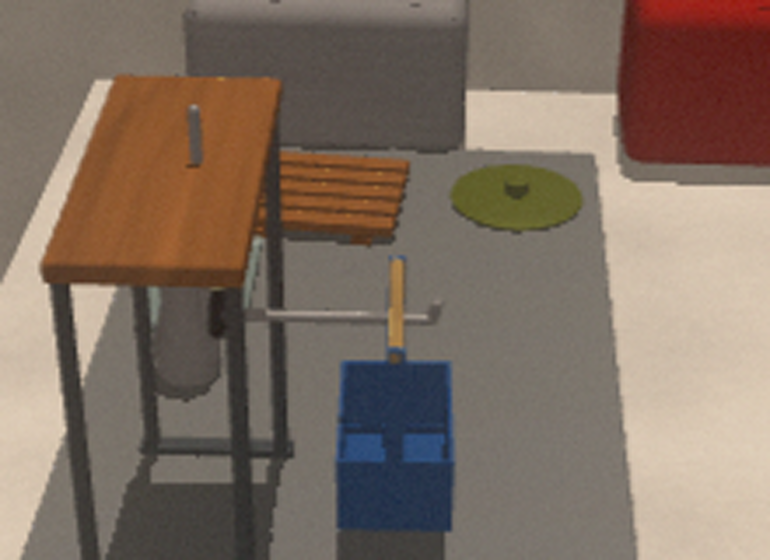

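```bash
python3 -m creep '[{"grip":0.6,"dp":[0.015,-0.0015,0.02],"turn":0},{"grip":0.6,"dp":[0.015,-0.0015,0.02],"turn":0},{"grip":0.6,"dp":[0.025,-0.0025,0.033],"turn":0},{"grip":0.6,"dp":[0.03,-0.003,0.04],"turn":0},{"grip":0.6,"dp":[0.03,-0.003,0.04],"turn":0},{"grip":0.6,"dp":[0.03,-0.003,0.04],"turn":0},{"grip":0.6,"dp":[0.03,-0.003,0.04],"turn":0},{"grip":0.6,"dp":[0.03,-0.003,0.04],"turn":0},{"grip":0.6,"dp":[0,0,0],"turn":0}]'; python3 -c "
from bench import env; print(env.sense()['q'])"
```

```text
t: 18.65
eef_pos: [0.3194, 0.0978, 0.7126]
eef_rot: [[-0.562, -0.122, 0.818], [-0.058, 0.992, 0.109], [-0.825, 0.014, -0.565]]
contact_force: [0.1, -0.0, 0.7]
finger_gap: 0.0341
[-69.60453681 -37.96281135   5.74968821 115.77361594  53.54576093
 -67.11585752]
```

```bash
python3 -m creep '[{"grip":0.6,"dp":[-0.017,-0.0037,0.0245],"turn":0},{"grip":0.6,"dp":[-0.017,-0.0037,0.0245],"turn":0},{"grip":0.6,"dp":[-0.017,-0.0037,0.0245],"turn":0},{"grip":0.6,"dp":[-0.017,-0.0037,0.0245],"turn":0},{"grip":0.6,"dp":[0,0,0],"turn":0}]'; python3 -c "
from bench import env; print(env.sense()['q'])"
```

```text
t: 19.27
eef_pos: [0.3423, 0.0655, 0.7176]
eef_rot: [[-0.516, -0.135, 0.846], [-0.061, 0.991, 0.121], [-0.854, 0.01, -0.52]]
contact_force: [0.6, 0.9, -0.4]
finger_gap: 0.0337
[-73.69492551 -35.40972807   3.56102071 115.78677159  57.74366055
 -73.82041385]
```

```bash
python3 -m creep '[{"grip":0.6,"dp":[0.0015,-0.045,0.0085],"turn":0},{"grip":0.6,"dp":[0.0015,-0.045,0.0085],"turn":0},{"grip":0.6,"dp":[0.0015,-0.045,0.0085],"turn":0},{"grip":0.6,"dp":[0.0015,-0.045,0.0085],"turn":0},{"grip":0.6,"dp":[0,0,0],"turn":0}]'; python3 -c "
from bench import env; print(env.sense()['q'])"
```

```text
t: 19.9
eef_pos: [0.3925, -0.1107, 0.6918]
eef_rot: [[-0.517, -0.135, 0.845], [-0.059, 0.991, 0.122], [-0.854, 0.013, -0.52]]
contact_force: [-0.7, 0.4, 0.7]
finger_gap: 0.0342
[-74.05164303 -20.89944005   1.63242585 100.05815413  57.78675084
 -74.46086711]
```

```bash
python3 -m creep '[{"grip":0.6,"dp":[0.001,-0.032,0.0325],"turn":0},{"grip":0.6,"dp":[0.001,-0.032,0.0325],"turn":0},{"grip":0.6,"dp":[0.001,-0.032,0.0325],"turn":0},{"grip":0.6,"dp":[0.001,-0.032,0.0325],"turn":0},{"grip":0.6,"dp":[0.001,-0.032,0.0325],"turn":0},{"grip":0.6,"dp":[0,0,0],"turn":0}]'; python3 -c "
from bench import env; print(env.sense()['q'])"
```

```text
t: 20.65
eef_pos: [0.5493, -0.2479, 0.6008]
eef_rot: [[-0.518, -0.136, 0.845], [-0.06, 0.991, 0.122], [-0.853, 0.013, -0.521]]
contact_force: [-0.6, -0.5, -0.2]
finger_gap: 0.0341
[-56.74757491  -6.89107718  -6.29338786  55.91825913  50.6627642
 -47.33116411]
```

```bash
python3 -m creep '[{"grip":0.6,"dp":[-0.001,0.038,0.0024],"turn":0},{"grip":0.6,"dp":[-0.001,0.038,0.0024],"turn":0},{"grip":0.6,"dp":[-0.001,0.038,0.0024],"turn":0},{"grip":0.6,"dp":[-0.001,0.038,0.0024],"turn":0},{"grip":0.6,"dp":[-0.001,0.038,0.0024],"turn":0},{"grip":0.6,"dp":[-0.001,0.038,0.0024],"turn":0},{"grip":0.6,"dp":[-0.001,0.038,0.0024],"turn":0},{"grip":0.6,"dp":[-0.001,0.038,0.0024],"turn":0},{"grip":0.6,"dp":[-0.001,0.038,0.0024],"turn":0},{"grip":0.6,"dp":[0,0,0],"turn":0}]'; python3 -c "
from bench import env; print(env.sense()['q'])"
```

```text
t: 21.9
eef_pos: [0.5232, 0.0981, 0.6041]
eef_rot: [[-0.514, -0.142, 0.846], [-0.066, 0.99, 0.126], [-0.855, 0.009, -0.518]]
contact_force: [0.6, 0.4, -0.3]
finger_gap: 0.0341
[ -3.62455381 -27.73928624 -23.89330857  35.59818378  10.31969613
  -5.72839258]
```

```bash
python3 -m creep '[{"grip":0.6,"dp":[0.032,-0.0004,0.02],"turn":0},{"grip":0.6,"dp":[0.032,-0.0004,0.02],"turn":0},{"grip":0.6,"dp":[0.032,-0.0004,0.02],"turn":0},{"grip":0.6,"dp":[0.032,-0.0004,0.02],"turn":0},{"grip":0.6,"dp":[0.032,-0.0004,0.02],"turn":0},{"grip":0.6,"dp":[0.032,-0.0004,0.02],"turn":0},{"grip":0.6,"dp":[0.032,-0.0004,0.02],"turn":0},{"grip":0.6,"dp":[0.026,-0.0004,0.016],"turn":0},{"grip":0.6,"dp":[0,0,0],"turn":0}]'
python3 - <<'E'
from h import *
import cv2
sd=env.get_image('side');s=env.sense();print(s['q'],s['eef_pos'])
cv2.imwrite('pics/h.png',cv2.resize(sd[120:240,200:380],(720,480),interpolation=2))
print((proj('side',[s['eef_pos']])-[200,120])*4)
E
```

```text
t: 23.02
eef_pos: [0.5275, 0.0932, 0.3053]
eef_rot: [[-0.52, -0.134, 0.844], [-0.061, 0.991, 0.119], [-0.852, 0.01, -0.524]]
contact_force: [-0.5, -0.7, 0.4]
finger_gap: 0.034
[ -4.12914532 -17.83763231 -65.30009852 -15.49192414  10.35012525
  -5.76880375] [0.52853861 0.09329562 0.30769415]
[[412.82654642 245.32676528]]
```

View pics/h.png

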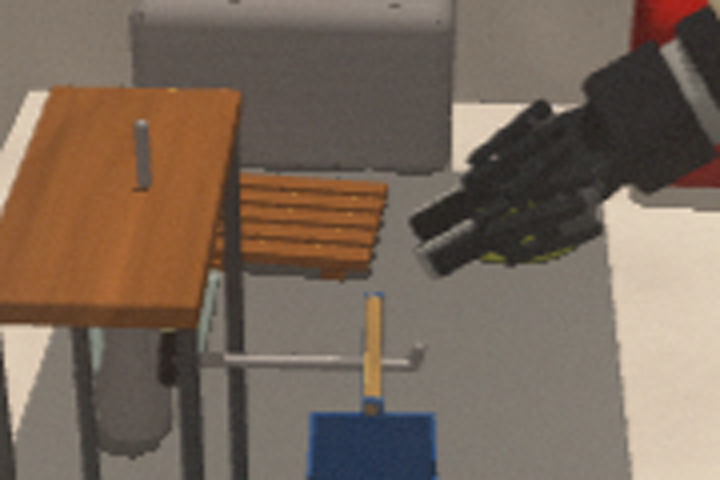

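```bash
python3 -m creep '[{"grip":0.6,"dp":[0.015,0.0025,0.0095],"turn":0},{"grip":0.6,"dp":[0.015,0.0025,0.0095],"turn":0},{"grip":0.6,"dp":[0,0,0],"turn":0}]'; python3 -c "
from bench import env; print(env.sense()['q'])"
```

```text
t: 23.45
eef_pos: [0.529, 0.0994, 0.273]
eef_rot: [[-0.516, -0.135, 0.846], [-0.062, 0.991, 0.12], [-0.854, 0.009, -0.52]]
contact_force: [0.1, 0.8, 0.4]
finger_gap: 0.0343
[ -2.80845068 -12.37415446 -69.58052844 -25.43472234   9.28616857
  -5.09738687]
```

```bash
python3 -m creep '[{"grip":0.6,"dp":[0.0125,-0.0003,0.0093],"turn":0},{"grip":0.6,"dp":[0.0125,-0.0003,0.0093],"turn":0},{"grip":0.6,"dp":[0,0,0],"turn":0}]'; python3 -c "
from bench import env; print(env.sense()['q'])"
```

```text
t: 23.82
eef_pos: [0.5321, 0.0995, 0.242]
eef_rot: [[-0.516, -0.135, 0.846], [-0.062, 0.991, 0.12], [-0.854, 0.009, -0.52]]
contact_force: [-0.1, 0.2, -0.2]
finger_gap: 0.034
[ -2.75454968  -5.85835718 -72.97578072 -35.34835254   9.23656138
  -5.06717032]
```

```bash
python3 -m creep '[{"grip":0.6,"dp":[-0.0031,-0.0005,0.0051],"turn":0},{"grip":0.6,"dp":[-0.0026,-0.0005,0.0043],"turn":0},{"grip":0.6,"dp":[-0.0021,-0.0004,0.0034],"turn":0},{"grip":0.6,"dp":[-0.0021,-0.0004,0.0034],"turn":0},{"grip":0.6,"dp":[-0.0021,-0.0004,0.0034],"turn":0},{"grip":0.6,"dp":[-0.0026,-0.0005,0.0043],"turn":0},{"grip":0.6,"dp":[-0.0026,-0.0005,0.0043],"turn":0},{"grip":0.6,"dp":[-0.0026,-0.0005,0.0043],"turn":0},{"grip":0.6,"dp":[-0.0026,-0.0005,0.0043],"turn":0},{"grip":0.6,"dp":[-0.0026,-0.0005,0.0043],"turn":0},{"grip":0.6,"dp":[-0.0026,-0.0005,0.0043],"turn":0},{"grip":0.6,"dp":[0,0,0],"turn":0}]'
python3 - <<'E'
from h import *
import cv2
sd=env.get_image('side');w=env.get_image('wrist');s=env.sense();print(s['q'],s['eef_pos'],s['contact_force'])
cv2.imwrite('pics/i.png',np.hstack([cv2.resize(w,(400,300)),cv2.resize(sd[130:250,200:360],(400,300),interpolation=2)]))
E
```

```text
t: 25.32
eef_pos: [0.5852, 0.1018, 0.2415]
eef_rot: [[-0.516, -0.135, 0.846], [-0.063, 0.991, 0.12], [-0.854, 0.009, -0.519]]
contact_force: [0.4, 0.5, 0.0]
finger_gap: 0.0341
[ -1.8603487    0.81951942 -67.27129849 -36.36626086   8.48794192
  -4.59666289] [0.5846791  0.10179573 0.24107611] [-0.62184307 -0.74158568  0.25973513]
```

View pics/i.png

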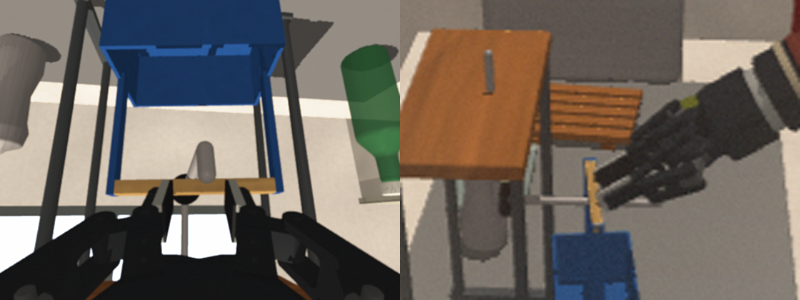

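```bash
python3 -m creep '[{"grip":0.6,"dp":[-0.0021,-0.0004,0.0034],"turn":0},{"grip":0.6,"dp":[-0.0026,-0.0005,0.0043],"turn":0},{"grip":0.6,"dp":[-0.0026,-0.0005,0.0043],"turn":0},{"grip":0.6,"dp":[-0.0026,-0.0005,0.0043],"turn":0},{"grip":0.6,"dp":[-0.0026,-0.0005,0.0043],"turn":0},{"grip":0.6,"dp":[-0.0026,-0.0005,0.0043],"turn":0},{"grip":0.6,"dp":[-0.0026,-0.0005,0.0043],"turn":0},{"grip":0.6,"dp":[-0.0026,-0.0005,0.0043],"turn":0},{"grip":0.6,"dp":[-0.0026,-0.0005,0.0043],"turn":0},{"grip":0.6,"dp":[-0.0026,-0.0005,0.0043],"turn":0},{"grip":0.6,"dp":[-0.0021,-0.0004,0.0034],"turn":0},{"grip":0.6,"dp":[0,0,0],"turn":0}]'; python3 -m creep '[{"grip":0.6,"dp":[-0.0016,-0.0003,0.0026],"turn":0},{"grip":0.6,"dp":[-0.0016,-0.0003,0.0026],"turn":0},{"grip":0.6,"dp":[0,0,0],"turn":0}]' | egrep 'pos|force'
```

```text
t: 26.92
eef_pos: [0.6386, 0.1037, 0.2412]
eef_rot: [[-0.516, -0.135, 0.846], [-0.063, 0.991, 0.12], [-0.854, 0.009, -0.52]]
contact_force: [-0.0, -0.3, -0.2]
finger_gap: 0.0338
eef_pos: [0.6446, 0.1039, 0.2413]
contact_force: [-0.9, 0.5, -0.7]
```

```bash
python3 -m creep '[{"grip":0.6,"dp":[-0.0016,-0.0003,0.0026],"turn":0},{"grip":0.6,"dp":[-0.001,-0.0002,0.0017],"turn":0},{"grip":0.6,"dp":[0,0,0],"turn":0}]' | egrep 'pos|force'; python3 -m creep '[{"grip":0.6,"dp":[-0.001,-0.0002,0.0017],"turn":0},{"grip":0.6,"dp":[0,0,0],"turn":0}]' | egrep 'pos|force'; python3 -m creep '[{"grip":0.6,"dp":[-0.001,-0.0002,0.0017],"turn":0},{"grip":0.6,"dp":[0,0,0],"turn":0}]' | egrep 'pos|force';python3 -m creep '[{"grip":0.6,"dp":[-0.001,-0.0002,0.0017],"turn":0},{"grip":0.6,"dp":[0,0,0],"turn":0}]' | egrep 'pos|force'
```

```text
eef_pos: [0.6496, 0.1041, 0.2412]
contact_force: [-0.1, 0.2, 0.8]
eef_pos: [0.6515, 0.1042, 0.2412]
contact_force: [-0.6, -0.3, 0.6]
eef_pos: [0.6535, 0.1043, 0.2412]
contact_force: [-1.6, -0.6, 0.0]
eef_pos: [0.6555, 0.1043, 0.2412]
contact_force: [-2.1, 0.3, -0.2]
```

```bash
python3 -m creep '[{"grip":0.6,"dp":[-0.0005,-0.0001,0.0009],"turn":0},{"grip":0.6,"dp":[0,0,0],"turn":0}]' | egrep 'pos|force'; python3 -m creep '[{"grip":0.6,"dp":[-0.0005,-0.0001,0.0009],"turn":0},{"grip":0.6,"dp":[0,0,0],"turn":0}]' | egrep 'pos|force'; python3 -m creep '[{"grip":0.6,"dp":[-0.0005,-0.0001,0.0009],"turn":0},{"grip":0.6,"dp":[0,0,0],"turn":0}]' | egrep 'pos|force'
```

```text
eef_pos: [0.6565, 0.1044, 0.2411]
contact_force: [-2.2, -0.3, 1.1]
eef_pos: [0.6575, 0.1044, 0.2412]
contact_force: [-1.9, -0.4, 1.7]
eef_pos: [0.6586, 0.1045, 0.2411]
contact_force: [-2.2, -0.1, 1.8]
```

```bash
cat > bar.py <<'E'
from h import *
import cv2,sys
from scipy.ndimage import label
k=env.calibration('wrist');im=env.get_image('wrist');cv2.imwrite('pics/w_%s.png'%sys.argv[1],im)
sd=env.get_image('side');cv2.imwrite('pics/s_%s.png'%sys.argv[1],sd)
h=cv2.cvtColor(im,cv2.COLOR_BGR2HSV).astype(int)
m=(h[...,0]>8)&(h[...,0]<25)&(h[...,1]>90)&(h[...,2]>50); m[330:]=0
l,n=label(cv2.morphologyEx(m.astype('uint8'),cv2.MORPH_CLOSE,np.ones((3,25))))
for i in range(1,n+1):
  ys,xs=np.where(l==i)
  if len(ys)<250: continue
  print('blob',len(ys),xs.min(),xs.max(),ys.min(),ys.max())
  if not(xs.max()-xs.min()>80): continue
  # top edge (far side, bar back-top edge) along columns
  cols=np.arange(xs.min()+4,xs.max()-3,4); lo=np.array([ys[xs==c].min() for c in cols]);hi=np.array([ys[xs==c].max() for c in cols])
  print('top',np.c_[cols,lo,hi][::5].tolist())
  def f(p): 
    W=tf([p[0],p[1],p[2]],[(-.005,-.055,.242),(-.005,.055,.242)]) ; q=proj('wrist',W,k); return q
  for nm,e in(('lo',lo),('hi',hi)):
    print(nm,np.polyfit(cols,e,1))
s=env.sense();print(s['t'],s['eef_pos'],s['contact_force'])
for yaw in(2.65,8.2,14):
  L=[(x,y,z) for x,z in((.005,.242),(-.005,.242),(-.005,.232)) for y in(-.055,.055)]
  W=tf([.664,.1042,np.radians(yaw)],L); q=proj('wrist',W,k); print(yaw,np.round(q).tolist(),np.round([(q[i+1,1]-q[i,1])/(q[i+1,0]-q[i,0]) for i in(0,2,4)],3))
E
python3 bar.py 1
```

```text
blob 4236 159 386 248 273
top [[163, 253, 273], [183, 253, 273], [203, 253, 273], [223, 252, 262], [243, 251, 272], [263, 250, 272], [283, 250, 271], [303, 250, 270], [323, 250, 262], [343, 250, 263], [363, 249, 269]]
lo [-2.04365079e-02  2.56429203e+02]
hi [-2.26731602e-02  2.74689881e+02]
29.275 [0.65853254 0.10446293 0.24110046] [-2.82051317 -0.13238758  1.91075917]
2.65 [[163.0, 273.0], [378.0, 272.0], [158.0, 270.0], [386.0, 270.0], [160.0, 249.0], [384.0, 250.0]] [-0.     0.     0.006]
8.2 [[167.0, 274.0], [382.0, 271.0], [160.0, 272.0], [389.0, 269.0], [162.0, 251.0], [386.0, 249.0]] [-0.01 -0.01 -0.01]
14 [[172.0, 275.0], [386.0, 270.0], [164.0, 273.0], [391.0, 268.0], [166.0, 253.0], [388.0, 247.0]] [-0.02  -0.021 -0.027]
```

```bash
python3 -m creep '[{"grip":0.6,"dp":[0.0026,0.0005,-0.0043],"turn":0},{"grip":0.6,"dp":[0.0039,0.0007,-0.0064],"turn":0},{"grip":0.6,"dp":[0.0039,0.0007,-0.0064],"turn":0},{"grip":0.6,"dp":[-0.0107,0,-0.0065],"turn":0},{"grip":0.6,"dp":[-0.0107,0,-0.0065],"turn":0},{"grip":1,"dp":[-0.0007,0.0105,0.0013],"turn":0},{"grip":1,"dp":[-0.0007,0.0105,0.0013],"turn":0},{"grip":1,"dp":[0,0,0],"turn":0},{"grip":1,"dp":[0,0,0],"turn":0},{"grip":1,"dp":[0.0107,0,0.0065],"turn":0},{"grip":1,"dp":[0.0107,0,0.0065],"turn":0},{"grip":1,"dp":[0,0,0],"turn":0}]'; python3 bar.py 2
```

```text
t: 30.78
eef_pos: [0.6378, 0.1246, 0.2394]
eef_rot: [[-0.518, -0.135, 0.845], [-0.062, 0.991, 0.12], [-0.853, 0.009, -0.522]]
contact_force: [-0.2, -0.8, 0.3]
finger_gap: 0.0001
blob 513 294 332 257 276
blob 2433 128 262 258 281
top [[132, 263, 280], [152, 262, 280], [172, 262, 280], [192, 261, 279], [212, 259, 279], [232, 259, 279], [252, 258, 262]]
lo [-4.13764663e-02  2.68370784e+02]
hi [-7.99120235e-02  2.93502933e+02]
30.875 [0.63852703 0.12469682 0.24104465] [ 0.94824894 -0.24730495  0.78785793]
2.65 [[132.0, 279.0], [330.0, 279.0], [126.0, 278.0], [334.0, 277.0], [128.0, 259.0], [333.0, 259.0]] [-0.003 -0.002  0.003]
8.2 [[137.0, 280.0], [332.0, 278.0], [129.0, 279.0], [335.0, 277.0], [131.0, 260.0], [334.0, 258.0]] [-0.011 -0.011 -0.011]
14 [[142.0, 281.0], [334.0, 277.0], [133.0, 280.0], [335.0, 276.0], [135.0, 261.0], [334.0, 256.0]] [-0.019 -0.02  -0.025]
```

```bash
python3 -m creep '[{"grip":1,"dp":[-0.0016,-0.0003,0.0026],"turn":0},{"grip":1,"dp":[-0.0021,-0.0004,0.0034],"turn":0},{"grip":1,"dp":[-0.0016,-0.0003,0.0026],"turn":0},{"grip":1,"dp":[-0.001,-0.0002,0.0017],"turn":0},{"grip":1,"dp":[0,0,0],"turn":0}]' | egrep 'pos|force'; python3 -m creep '[{"grip":1,"dp":[-0.001,-0.0002,0.0017],"turn":0},{"grip":1,"dp":[0,0,0],"turn":0}]' | egrep 'pos|force'; python3 -m creep '[{"grip":1,"dp":[-0.001,-0.0002,0.0017],"turn":0},{"grip":1,"dp":[0,0,0],"turn":0}]' | egrep 'pos|force';python3 -m creep '[{"grip":1,"dp":[-0.001,-0.0002,0.0017],"turn":0},{"grip":1,"dp":[0,0,0],"turn":0}]' | egrep 'pos|force'; python3 bar.py 3
```

```text
eef_pos: [0.6507, 0.1253, 0.2411]
contact_force: [-0.4, 0.0, 0.1]
eef_pos: [0.6526, 0.1254, 0.2411]
contact_force: [-0.4, -0.4, -0.1]
eef_pos: [0.6547, 0.1254, 0.2411]
contact_force: [0.1, 0.5, 0.4]
eef_pos: [0.6567, 0.1255, 0.2411]
contact_force: [0.5, 0.3, -0.1]
blob 3318 108 263 250 274
top [[112, 252, 274], [132, 252, 273], [152, 252, 273], [172, 252, 273], [192, 252, 272], [212, 250, 273], [232, 250, 273], [252, 250, 262]]
lo [-1.88477952e-02  2.54630156e+02]
hi [-3.79919393e-02  2.78855382e+02]
blob 783 293 339 250 270
32.35 [0.65655907 0.12548626 0.24098902] [ 0.15693762 -0.99464137 -0.06403671]
2.65 [[119.0, 273.0], [338.0, 273.0], [111.0, 271.0], [343.0, 271.0], [114.0, 249.0], [342.0, 251.0]] [-0.001 -0.     0.006]
8.2 [[125.0, 274.0], [341.0, 272.0], [115.0, 272.0], [345.0, 270.0], [118.0, 251.0], [344.0, 249.0]] [-0.01 -0.01 -0.01]
14 [[131.0, 275.0], [344.0, 271.0], [120.0, 273.0], [346.0, 268.0], [123.0, 253.0], [344.0, 247.0]] [-0.02  -0.021 -0.028]
```

```bash
python3 -m creep '[{"grip":1,"dp":[-0.001,-0.0002,0.0017],"turn":0},{"grip":1,"dp":[0,0,0],"turn":0}]' | egrep 'pos|force'; python3 -m creep '[{"grip":1,"dp":[-0.0005,-0.0001,0.0009],"turn":0},{"grip":1,"dp":[0,0,0],"turn":0}]' | egrep 'pos|force';python3 -m creep '[{"grip":1,"dp":[-0.0005,-0.0001,0.0009],"turn":0},{"grip":1,"dp":[0,0,0],"turn":0}]' | egrep 'pos|force';python3 -m creep '[{"grip":1,"dp":[-0.0005,-0.0001,0.0009],"turn":0},{"grip":1,"dp":[0,0,0],"turn":0}]' | egrep 'pos|force'; python3 bar.py 4 | egrep 'blob|top'
```

```text
eef_pos: [0.6587, 0.1255, 0.2411]
contact_force: [-0.0, -0.0, -0.4]
eef_pos: [0.6596, 0.1256, 0.241]
contact_force: [-0.9, -0.8, 0.4]
eef_pos: [0.6605, 0.1256, 0.2408]
contact_force: [-1.2, -0.9, -0.0]
eef_pos: [0.6614, 0.1259, 0.2406]
contact_force: [-3.5, -0.2, 2.1]
blob 3609 101 263 248 273
top [[105, 248, 272], [125, 249, 272], [145, 249, 272], [165, 250, 272], [185, 250, 271], [205, 249, 272], [225, 250, 273], [245, 250, 271]]
blob 715 293 336 252 271
```

```bash
python3 -m creep '[{"grip":1,"dp":[-0.0005,-0.0001,0.0009],"turn":0},{"grip":1,"dp":[0,0,0],"turn":0}]' | egrep 'pos|force'
cat > fit.py <<'E'
from h import *
import sys,cv2
k=env.calibration('wrist');im=cv2.imread(sys.argv[1])
if len(sys.argv)<3: im=env.get_image('wrist');cv2.imwrite(sys.argv[1],im)
h=cv2.cvtColor(im,cv2.COLOR_BGR2HSV).astype(int)
m=(h[...,0]>8)&(h[...,0]<25)&(h[...,1]>90)&(h[...,2]>50); m[:235]=0;m[290:]=0
cols=[c for c in range(80,420) if 15<m[:,c].sum()<32]
lo=np.array([np.where(m[:,c])[0].min() for c in cols]);cols=np.array(cols)
# front-bottom edge z=.232
def f(p):
  q=proj('wrist',tf([p[0],.104,p[1]],[(-.005,y,.232) for y in np.linspace(-.06,.06,9)]),k); i=np.argsort(q[:,0])
  return np.interp(cols,q[i,0],q[i,1])-lo
r=least_squares(f,[.664,.05],loss='soft_l1');print('x',r.x[0],'yaw',np.degrees(r.x[1]),'rms',np.sqrt(np.mean(f(r.x)**2)),cols.min(),cols.max(),env.sense()['contact_force'])
E
python3 fit.py pics/fit1.png
```

```text
eef_pos: [0.6625, 0.1262, 0.2407]
contact_force: [-4.8, 1.9, 1.8]
x 0.6668517644805495 yaw -7.492068130206481 rms 0.7732354657879565 100 333 [-5.01154097  2.88644745  1.50690467][ WARN:0@0.023] global loadsave.cpp:275 findDecoder imread_('pics/fit1.png'): can't open/read file: check file path/integrity
```

```bash
cat > fit2.py <<'E'
from h import *
import sys,cv2
s=env.sense();k=env.calibration('wrist');im=env.get_image('wrist');cv2.imwrite(sys.argv[1],im)
h=cv2.cvtColor(im,cv2.COLOR_BGR2HSV).astype(int)
m=((h[...,0]>100)&(h[...,0]<125)&(h[...,1]>120)).astype('uint8')
m=cv2.morphologyEx(m,cv2.MORPH_OPEN,np.ones((3,3)))
# silhouette fit: filled hull of box corners + uprights rendering; params x,y,yaw,roll,pitch about bar bottom centre
from scipy.spatial.transform import Rotation as R
ROI=(slice(0,235),slice(0,560))
def box(x0,x1,y0,y1,z0,z1): return np.array([(x,y,z) for x in(x0,x1) for y in(y0,y1) for z in(z0,z1)])
parts=[box(-.04,.04,-.06,.06,-.14,-.08)]
def ren(p):
  a=np.zeros((420,560),'uint8');Rm=R.from_euler('ZYX',[p[2],p[4],p[3]]).as_matrix()
  for b in parts:
    q=proj('wrist',b@Rm.T+[p[0],p[1],.232],k)
    cv2.fillConvexPoly(a,cv2.convexHull(np.round(q*16).astype(np.int32)),1,shift=4)
  return a
from scipy.optimize import minimize
mm=m.copy(); 
# fill interior seen as blue anyway; compare inside ROI cols
def c(p): return float(np.abs(cv2.GaussianBlur((ren(p)).astype('f4'),(0,0),1.5)-cv2.GaussianBlur(mm.astype('f4'),(0,0),1.5))[:190].sum())
best=None
for y0 in(-.1,0.05,.2):
  r=minimize(c,[.664,.104,y0,0,0],method='Nelder-Mead',options=dict(initial_simplex=np.array([.664,.104,y0,0,0])+np.vstack([np.zeros(5),np.diag([.01,.01,.1,.05,.05])]),maxiter=400))
  if best is None or r.fun<best.fun: best=r
print('x,y',np.round(best.x[:2],4),'yaw,roll,pitch',np.round(np.degrees(best.x[2:]),1),'cost',best.fun,'area',m[:190].sum(),'F',np.round(s['contact_force'],1),s['t'])
E
python3 fit2.py pics/fit2.png
python3 - <<'E'
import cv2,numpy as np
im=cv2.imread('pics/fit2.png');sd=cv2.imread('pics/s_4.png')
cv2.imwrite('pics/j.png',np.hstack([cv2.resize(im[0:400],(480,343)),cv2.resize(sd[130:270,180:310],(319,343),interpolation=2)]))
E
```

```text
x,y [0.6692 0.1032] yaw,roll,pitch [-16.3  -2.    6. ] cost 11629.97265625 area 26512 F [-5.   2.9  1.5] 33.75
```

View pics/j.png

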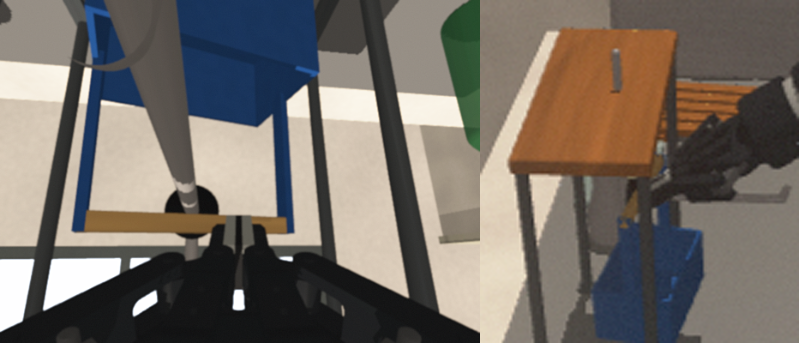

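```bash
python3 -m creep '[{"grip":1,"dp":[0.0026,0.0004,-0.0043],"turn":0},{"grip":1,"dp":[0.0052,0.0009,-0.0085],"turn":0},{"grip":1,"dp":[-0.0085,0,-0.0052],"turn":0},{"grip":1,"dp":[0.0006,-0.0107,-0.0013],"turn":0},{"grip":1,"dp":[0.0006,-0.0107,-0.0013],"turn":0},{"grip":1,"dp":[0.0051,0,0.0031],"turn":0},{"grip":1,"dp":[0,0,0],"turn":0}]'; python3 fit2.py pics/k.png
```

```text
t: 34.67
eef_pos: [0.6472, 0.1029, 0.2436]
eef_rot: [[-0.518, -0.134, 0.845], [-0.062, 0.991, 0.12], [-0.853, 0.009, -0.521]]
contact_force: [0.5, 0.7, -1.0]
finger_gap: 0.0001
x,y [0.6361 0.0949] yaw,roll,pitch [79.9 -3.1  5.4] cost 4439.5185546875 area 24019 F [ 0.5  0.7 -1. ] 34.675
```

```bash
python3 -m creep '[{"grip":1,"dp":[-0.0021,-0.0001,0.0024],"turn":0},{"grip":1,"dp":[-0.0016,-0.0003,0.0026],"turn":0},{"grip":1,"dp":[-0.0016,-0.0003,0.0026],"turn":0},{"grip":1,"dp":[0,0,0],"turn":0}]' | egrep 'pos|force'; python3 -m creep '[{"grip":1,"dp":[-0.001,-0.0002,0.0017],"turn":0},{"grip":1,"dp":[0,0,0],"turn":0}]' | egrep 'pos|force'; python3 -m creep '[{"grip":1,"dp":[-0.001,-0.0002,0.0017],"turn":0},{"grip":1,"dp":[0,0,0],"turn":0}]' | egrep 'pos|force'; python3 bar.py 5 | egrep 'blob|top'
```

```text
eef_pos: [0.6572, 0.104, 0.2456]
contact_force: [-0.1, 0.5, 0.1]
eef_pos: [0.6589, 0.104, 0.2454]
contact_force: [-0.5, 0.3, 0.7]
eef_pos: [0.661, 0.104, 0.2455]
contact_force: [-1.0, 0.3, 1.0]
blob 4432 161 384 238 267
top [[165, 245, 267], [185, 245, 266], [205, 244, 265], [225, 244, 264], [245, 242, 264], [265, 241, 251], [285, 240, 251], [305, 240, 260], [325, 240, 259], [345, 239, 258], [365, 239, 257]]
```

```bash
cat > fit3.py <<'E'
from h import *
import sys,cv2
from scipy.spatial.transform import Rotation as R
if sys.argv[1]=='new':
  s=env.sense();im=env.get_image('wrist')
k=env.calibration('wrist')
cv2.imwrite('pics/'+sys.argv[2],im)
h=cv2.cvtColor(im,cv2.COLOR_BGR2HSV).astype(int)
m=(h[...,0]>8)&(h[...,0]<25)&(h[...,1]>90)&(h[...,2]>50); m[:225]=0;m[300:]=0
cols=np.array([c for c in range(60,480) if 14<m[:,c].sum()<34])
g=[np.where(m[:,c])[0] for c in cols]; lo=np.array([a.min() for a in g]);hi=np.array([a.max() for a in g])
e0,e1=cols.min(),cols.max()
def f(p):
  Rm=R.from_euler('ZX',[p[2],p[3]]).as_matrix(); ys=np.linspace(-.0595,.0595,13); o=[]
  c=np.array([p[0],p[1],.237])
  Q=[proj('wrist',np.array([(a,y,b) for y in ys])@Rm.T+c,k) for a in(-.005,.005) for b in(-.005,.005)]
  V=np.array([np.interp(cols,*q[np.argsort(q[:,0])].T) for q in Q]); U=np.array([q[:,0] for q in Q])
  return np.r_[V.min(0)-lo-0, V.max(0)-hi, (U.min()-e0)*5,(U.max()-e1)*5]
r=min((least_squares(f,[.664,.104,y0,0],loss='soft_l1',x_scale=[.01,.01,.1,.05]) for y0 in(-.2,0,.2)),key=lambda r:r.cost)
print('bar x,y',np.round(r.x[:2],4),'yaw,roll',np.round(np.degrees(r.x[2:]),1),'cost',r.cost,len(cols),e0,e1,'resid ends',np.round(f(r.x)[-2:],1))
sd=env.get_image('side');cv2.imwrite('pics/sd_'+sys.argv[2],sd)
b=cv2.cvtColor(sd,cv2.COLOR_BGR2HSV).astype(int);bm=((b[...,0]>100)&(b[...,0]<125)&(b[...,1]>120))
bm=cv2.morphologyEx(bm.astype('uint8'),cv2.MORPH_OPEN,np.ones((3,3)));ys,xs=np.where(bm[120:320,150:400]);ys+=120;xs+=150
print('side blue box',xs.min(),xs.max(),ys.min(),ys.max(),'bottom pt',xs[ys==ys.max()].mean(),'rightmost y',ys[xs==xs.max()].mean(),'left y',ys[xs==xs.min()].mean())
for yaw in(-15,2.65,20):
  L=[(x,y,z) for x in(-.04,.04) for y in(-.06,.06) for z in(.092,.152)]
  q=proj('side',tf([.664,.1042,np.radians(yaw)],L)); print(yaw,'pred side',np.round(np.r_[q.min(0),q.max(0)]),'bottom pt',q[q[:,1].argmax()].round(),'rightmost',q[q[:,0].argmax()].round(),'left',q[q[:,0].argmin()].round())
E
python3 fit3.py new l.png
```

```text
bar x,y [0.6644 0.1056] yaw,roll [-13.   -5.2] cost 365.7893759079975 194 161 383 resid ends [-54.4   0.1]
side blue box 241 265 226 266 bottom pt 259.0 rightmost y 228.0 left y 258.57142857142856
-15 pred side [222. 221. 271. 274.] bottom pt [254. 274.] rightmost [271. 245.] left [222. 247.]
2.65 pred side [228. 223. 265. 271.] bottom pt [262. 271.] rightmost [265. 242.] left [228. 251.]
20 pred side [226. 221. 269. 273.] bottom pt [237. 273.] rightmost [269. 267.] left [226. 226.]
```

```bash
python3 -m creep '[{"grip":1,"dp":[-0.0005,-0.0001,0.0009],"turn":0},{"grip":1,"dp":[0,0,0],"turn":0}]' | egrep 'pos|force'; python3 -m creep '[{"grip":1,"dp":[-0.0005,-0.0001,0.0009],"turn":0},{"grip":1,"dp":[0,0,0],"turn":0}]' | egrep 'pos|force'; python3 -m creep '[{"grip":1,"dp":[-0.0005,-0.0001,0.0009],"turn":0},{"grip":1,"dp":[0,0,0],"turn":0}]' | egrep 'pos|force'; python3 bar.py 6 | egrep 'blob|top'
```

```text
eef_pos: [0.662, 0.1041, 0.2455]
contact_force: [-2.2, -0.7, 0.6]
eef_pos: [0.6628, 0.104, 0.2451]
contact_force: [-6.4, -1.0, 1.8]
eef_pos: [0.6632, 0.104, 0.2448]
contact_force: [-13.7, -2.5, 7.1]
blob 4458 161 387 239 267
top [[165, 246, 267], [185, 245, 266], [205, 245, 266], [225, 244, 265], [245, 242, 264], [265, 242, 251], [285, 241, 251], [305, 241, 262], [325, 241, 261], [345, 240, 260], [365, 240, 259]]
```

```bash
python3 bar.py 7 | tail -4;  python3 -m creep '[{"grip":1,"dp":[0.0008,0.0001,-0.0013],"turn":0},{"grip":1,"dp":[0.001,0.0002,-0.0017],"turn":0},{"grip":1,"dp":[0.002,0.0003,-0.0034],"turn":0},{"grip":1,"dp":[0.004,0.0007,-0.0065],"turn":0},{"grip":1,"dp":[0,0,0],"turn":0}]' | egrep 'pos|force'; python3 bar.py 8
```

```text
36.875 [0.66322151 0.10399087 0.24485128] [-12.02086658  -3.416023     6.80022797]
2.65 [[163.0, 264.0], [382.0, 264.0], [157.0, 261.0], [390.0, 262.0], [159.0, 240.0], [388.0, 241.0]] [0.002 0.003 0.009]
8.2 [[167.0, 265.0], [386.0, 263.0], [160.0, 263.0], [393.0, 260.0], [162.0, 242.0], [391.0, 239.0]] [-0.01 -0.01 -0.01]
14 [[172.0, 266.0], [391.0, 261.0], [164.0, 264.0], [396.0, 259.0], [165.0, 244.0], [393.0, 237.0]] [-0.023 -0.024 -0.03 ]
eef_pos: [0.6482, 0.1035, 0.2451]
contact_force: [0.3, 0.4, -0.4]
blob 3501 168 375 246 268
top [[172, 249, 268], [192, 249, 268], [212, 248, 267], [232, 248, 267], [252, 247, 262], [272, 247, 251], [292, 246, 251], [312, 247, 265], [332, 247, 265], [352, 247, 264]]
lo [-1.37935174e-02  2.51064250e+02]
hi [-2.86194478e-02  2.70847251e+02]
37.6 [0.64886358 0.10341839 0.2455459 ] [-0.32557963 -0.98459196  0.13666007]
2.65 [[170.0, 267.0], [371.0, 267.0], [165.0, 265.0], [378.0, 265.0], [167.0, 245.0], [376.0, 246.0]] [0.001 0.002 0.007]
8.2 [[173.0, 268.0], [375.0, 266.0], [167.0, 266.0], [380.0, 264.0], [169.0, 247.0], [378.0, 245.0]] [-0.01 -0.01 -0.01]
14 [[178.0, 269.0], [378.0, 265.0], [170.0, 267.0], [382.0, 262.0], [172.0, 249.0], [380.0, 243.0]] [-0.022 -0.023 -0.029]
```

```bash
python3 -m creep '[{"grip":1,"dp":[0,0,-0.015],"turn":0},{"grip":1,"dp":[0,0,-0.03],"turn":0},{"grip":1,"dp":[0,0,-0.04],"turn":0},{"grip":1,"dp":[0,0,-0.035],"turn":0},{"grip":1,"dp":[0,0,0],"turn":0},{"grip":1,"dp":[0,0,0],"turn":0}]'
cat > fit4.py <<'E'
from h import *
import cv2,sys
from scipy.spatial.transform import Rotation as R
tag=sys.argv[1]; D={}
for c in('wrist','scene','side'):
  k=env.calibration(c);im=env.get_image(c);cv2.imwrite(f'pics/{tag}_{c}.png',im)
  h=cv2.cvtColor(im,cv2.COLOR_BGR2HSV).astype(int)
  m=((h[...,0]>100)&(h[...,0]<125)&(h[...,1]>90)).astype('uint8')
  q=proj(c,tf([.664,.1042,.046],[(x,y,z) for x in(-.06,.06) for y in(-.08,.08) for z in(.08,.25)]),k)
  a=np.maximum(q.min(0).astype(int)-6,0);b=q.max(0).astype(int)+6
  z=np.zeros_like(m);z[a[1]:b[1],a[0]:b[0]]=m[a[1]:b[1],a[0]:b[0]];D[c]=(k,z,a,b); print(c,z.sum())
rack=(.694+.0028,.1063,.0465)
def box(x0,x1,y0,y1,z0,z1): return np.array([(x,y,z) for x in(x0,x1) for y in(y0,y1) for z in(z0,z1)])
occ=[tf(rack,box(sx*.052-.007,sx*.052+.007,sy*.118-.007,sy*.118+.007,0.02,.33)) for sx in(-1,1) for sy in(-1,1)]+[tf(rack,box(-.06,.06,-.13,.13,.33,.346)),tf(rack,box(-.174,-.028,-.004,.004,.224,.232))]
parts=[box(-.04,.04,-.06,.06,-.14,-.08),box(-.004,.004,-.059,-.055,-.08,.005),box(-.004,.004,.055,.059,-.08,.005)]
def fill(a,q,v): cv2.fillConvexPoly(a,cv2.convexHull(np.round(q*16).astype(np.int32)),v,shift=4)
def cost(p,cams):
  Rm=R.from_euler('ZYX',[p[2],p[4],p[3]]).as_matrix();t=0
  for c in cams:
    k,z,a,b=D[c];im=np.zeros(z.shape,'uint8');ig=np.ones(z.shape,'uint8')
    for P in parts: fill(im,proj(c,P@Rm.T+[p[0],p[1],.232],k),1)
    for P in(occ if c!='wrist' else occ[4:]): fill(ig,proj(c,P,k),0)
    ig=cv2.erode(ig,np.ones((3,3)))
    if c=='wrist': ig[190:]=0
    d=np.abs(cv2.GaussianBlur(im.astype('f4'),(0,0),1.2)-cv2.GaussianBlur(z.astype('f4'),(0,0),1.2))*ig
    t+=d[a[1]:b[1],a[0]:b[0]].sum()*(1 if c!='wrist' else .2)
  return float(t)
from scipy.optimize import minimize
for cams in(('scene',),('side','scene'),('wrist',),('wrist','scene','side')):
  B=None
  for y0 in(-.15,.05,.25):
    x0=np.array([.664,.104,y0,0,0]);r=minimize(cost,x0,args=(cams,),method='Nelder-Mead',options=dict(initial_simplex=x0+np.vstack([np.zeros(5),np.diag([.008,.008,.1,.05,.05])]),maxiter=300))
    if B is None or r.fun<B.fun:B=r
  print(cams,'xy',np.round(B.x[:2],4),'yaw roll pitch',np.round(np.degrees(B.x[2:]),1),'cost',round(B.fun,1))
print(env.sense()['t'])
E
python3 fit4.py m
```

```text
t: 38.35
eef_pos: [0.5479, 0.0889, 0.3082]
eef_rot: [[-0.515, -0.135, 0.847], [-0.063, 0.991, 0.12], [-0.855, 0.009, -0.519]]
contact_force: [-0.3, -0.2, -0.6]
finger_gap: 0.0002
wrist 13553
scene 1531
side 1284
('scene',) xy [0.6637 0.1023] yaw roll pitch [-3.6 -2.8  0. ] cost 157.0
('side', 'scene') xy [0.6619 0.1013] yaw roll pitch [ 1.5 -1.7 -1.6] cost 358.3
('wrist',) xy [0.6663 0.1052] yaw roll pitch [-0.6 -2.4  0.5] cost 98.7
('wrist', 'scene', 'side') xy [0.6658 0.1054] yaw roll pitch [-0.5 -2.5  0.2] cost 523.5
38.5
```

```bash
sed -e "s/for c in('wrist','scene','side'):/for c,fn in(('scene','f_scene'),('side','g_side')):/" -e "s/im=env.get_image(c);cv2.imwrite(f'pics\/{tag}_{c}.png',im)/im=cv2.imread(f'pics\/{fn}.png')/" -e "s/for cams in.*/for cams in(('scene',),('side',),('side','scene')):/" -e "s/\.664,\.1042/.552,.0997/; s/\[\.664,\.104,y0/[.552,.0997,y0/" fit4.py > fit5.py; python3 fit5.py x
python3 - <<'E'
# disc vs bar centre and post verticality in wrist image m
import sys; sys.argv=['x']
from h import *
import cv2
k=env.calibration('wrist');im=cv2.imread('pics/m_wrist.png')
rack=(.6968,.1063,.0465)
for n,L in(('disc',[(-.028,0,.228),(-.028,-.016,.228),(-.028,.016,.228)]),('bar',[(-.033,-.0595,.237),(-.033,.0595,.237)]),('postL',[(-.058,-.118,z) for z in(.1,.2,.3)]),('postR',[(-.058,.118,z) for z in(.1,.2,.3)])):
  print(n,np.round(proj('wrist',tf(rack,L),k),1).tolist())
g=im.max(2)
q=proj('wrist',tf(rack,[(-.028,0,.228)]),k)[0].astype(int)
for dy in(-6,0,6): 
  r=g[q[1]+dy,q[0]-60:q[0]+60]; d=np.where(r<45)[0]; print('dark cols',q[1]+dy,d.min()+q[0]-60 if len(d) else None,d.max()+q[0]-60 if len(d) else None,len(d))
h=cv2.cvtColor(im,cv2.COLOR_BGR2HSV).astype(int)
m=(h[...,0]>8)&(h[...,0]<25)&(h[...,1]>90)&(h[...,2]>50);m[:q[1]-30]=0;m[q[1]+45:]=0;m[:,:q[0]-130]=0;m[:,q[0]+130:]=0
ys,xs=np.where(m);print('bar px',xs.min(),xs.max());c=np.unique(xs)
for x in range(xs.min()+3,xs.max(),12): a=ys[xs==x]; print(x,a.min() if len(a) else 0,a.max() if len(a) else 0,end='; ')
E
```

```text
scene 1037
side 1541
('scene',) xy [0.5457 0.0975] yaw roll pitch [-1.4  0.4 -0.1] cost 86.7
('side',) xy [0.549  0.0916] yaw roll pitch [ 1.5  1.8 -0.8] cost 165.1
('side', 'scene') xy [0.5527 0.0908] yaw roll pitch [2.5 3.1 0.8] cost 261.7
38.5
disc [[275.7, 196.5], [258.1, 196.1], [293.0, 196.8]]
bar [[208.4, 202.9], [341.6, 205.4]]
postL [[146.6, 48.1], [134.1, 148.9], [118.4, 273.2]]
postR [[399.2, 63.1], [411.9, 157.9], [427.6, 273.0]]
dark cols 190 256 285 20
dark cols 196 None None 0
dark cols 202 None None 0
bar px 211 336
214 208 208; 226 197 208; 238 197 208; 250 197 208; 262 196 209; 274 196 209; 286 196 208; 298 197 208; 310 197 208; 322 197 208; 334 197 208;
```

Run:
```python
from h import *
import cv2
k=env.calibration('wrist');im=cv2.imread('pics/m_wrist.png');g=im.max(2).astype(int)
rack=(.6968,.1063,.0465)
for n,s in(('L',-1),('R',1)):
  for sx in(-.058,-.046):
    a,b=[proj('wrist',tf(rack,[(sx,s*(.118+o),z) for z in np.linspace(.05,.31,40)]),k) for o in(-.006,.006)]
    for r in(90,150,210): print(n,sx,r,'pred',np.round(sorted([np.interp(r,a[:,1],a[:,0]),np.interp(r,b[:,1],b[:,0])]),1),end=' ')
  print()
  c0=130 if s<0 else 412
  for r in(90,150,210): 
    d=np.where(g[r,c0-40:c0+40]<75)[0]+c0-40; print(n,r,'dark',d.min() if len(d) else 0,d.max() if len(d) else 0,len(d))
```

```text
L -0.058 90 pred [134.1 148.7] L -0.058 150 pred [126.3 141.6] L -0.058 210 pred [118.3 134.5] L -0.046 90 pred [139.8 153.6] L -0.046 150 pred [132.2 146.8] L -0.046 210 pred [124.6 140. ] 
L 90 dark 132 169 19
L 150 dark 124 169 25
L 210 dark 116 163 26
R -0.058 90 pred [396.7 408.9] R -0.058 150 pred [404.4 417.3] R -0.058 210 pred [412.1 425.8] R -0.046 90 pred [390.2 402. ] R -0.046 150 pred [397.5 410. ] R -0.046 210 pred [404.9 418.1] 
R 90 dark 388 400 13
R 150 dark 395 407 13
R 210 dark 402 415 14
```

```bash
python3 -m creep '[{"grip":1,"dp":[0,0,-0.03],"turn":0},{"grip":1,"dp":[0,0,-0.03],"turn":0},{"grip":1,"dp":[0,0,0],"turn":0},{"grip":1,"dp":[0,0,0],"turn":0}]'; python3 fit4.py n && python3 -c "
from bench import env; print(env.close_job())"
```

```text
t: 39.0
eef_pos: [0.4971, 0.0817, 0.3386]
eef_rot: [[-0.516, -0.135, 0.846], [-0.062, 0.991, 0.12], [-0.854, 0.009, -0.52]]
contact_force: [1.1, 0.1, 0.0]
finger_gap: 0.0001
wrist 9393
scene 1533
side 1291
('scene',) xy [0.663  0.1041] yaw roll pitch [-3.  -3.9 -0.5] cost 159.9
('side', 'scene') xy [0.6616 0.1041] yaw roll pitch [ 1.1 -3.9 -1.3] cost 341.7
('wrist',) xy [0.6712 0.1063] yaw roll pitch [-1.4 -3.3  3.5] cost 86.9
('wrist', 'scene', 'side') xy [0.6655 0.1057] yaw roll pitch [-0.6 -2.8 -0.1] cost 521.3
39.15
the job is handed in; nothing more can be done
None
```

I hung the basket by its bar on the front part of the hook arm and pushed it back against the black stop. I handed the job in at 39 s of the allowed 64 s. My last measurements show it home and close to level, with a possible small sideways tilt.

**Hanging:** I felt the arm's top at about 0.232 m and opened the gripper at about 3 N upward load, so the hook was carrying the basket.

**Pushing home:** The moves cannot tilt the tool directly. I drove the arm against its joint limits to lean the tool to about 58 degrees, then pushed with the fingertips below the board. The first two pushes turned the basket one way and then the other. A last push with the closed fingers, centred on the arm, seated the bar. The force there rose sharply to about 14 N, the largest I read.

**Last checks, with the tool clear and about zero force on it:**

| Check | Measured | Expected |
|---|---|---|
| Bar position, x | 0.662–0.671 m | about 0.664 m |
| Yaw, combined fit | −0.6 degrees (single fits −3 to +1) | about 2.7 degrees, as the rack |
| Pitch, combined fit | about 0 degrees (the wrist camera alone said 3.5) | 0 |
| Sideways tilt, basket outline fits | −2.8 to −3.9 degrees | 0 |
| Sideways tilt, bar's own edge | about −1 degree | 0 |

- **Tilt not settled:** the two tilt measurements disagree. The bar may hang about 3 mm to the left (+y) of the arm's centre. I left it rather than risk moving the basket off the stop.
- **Not checked by eye:** the viewing limit was used up before the last push, so the final state rests on these measurements alone. I also did not re-measure the other objects. None of my moves were aimed near them.

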